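# Knock the folded bracket out of its die and hold it up level

### The arm

A 6-joint arm with a two-finger parallel gripper is mounted at the origin on a cart in front of the work surface, level with it; the furniture and walls round the work are solid. World frame = base frame: x ahead of the robot, y to its left, z up, the work surface at z = 0. Lengths are in mm, angles in rad, forces in N, time in s.
With the tool pointing down it reaches from about 375 to 975 mm from the base axis. Payload 3.8 kg.
Tool frame: the origin (TCP) lies at the very end of the fingers, on their centre line; the grasp point (between the pads) lies 19 mm behind it; y points along the fingers, x is the direction in which the jaws open and shut, and the axes are right-handed (so a half turn about y gives the same grasp; the last joint's range is limited). The gripper opens to 85 mm and grips with 20 to 120 N. Pads are 22 mm wide; open, the fingers measure 114 mm over their backs; the gripper's body (76 mm by 85 mm) begins 54 mm behind the grasp point. The pads swing forward as they close: fully open they stand 13 mm farther back than shut.
Start: joints at [1.298, 0.264, 1.604, -0, 1.274, -0.037], TCP at [157.692, 656.316, 191.98] pointing down, gripper open.
Joint ranges: [-2.63, 2.63], [-0.94, 2.18], [0.31, 2.57], [-1.31, 4.45], [0, 2.66], [-2.55, 2.55]. Speed limits (rad/s): [2.57, 2.57, 3.14, 3.14, 3.14, 3.14].

### API

Orientations are given as a 3x3 rotation matrix whose columns are the frame's x, y, z axes.
In Python, from workcell import env gives the robot as it stands.
- The arm moves only by the shell command python3 -m pendant 'ROWS'. ROWS is JSON, a list that holds one entry, the list of rows, each a list of 7 numbers: the shift along the tool's x, y, z in mm, then the turn, a rotation vector about the tool's x, y, z in rad, then the finger opening in mm, from 0 to 85.4. A call has 1 to 20 rows; each row is the pose to reach, as a shift and turn from the pose commanded when the call began, along the tool's axes at that moment; what a row does not reach only later rows make up. A row lasts 1/12 s, in which the tool goes at most 41.7 mm and 7.16 degrees, less where a joint would pass 70% of its speed; a pose out of reach is approached as far as the arm can. A call with a gripper value outside its range is refused whole. The fingers move at their own pace and stop on an object; the grip force is fixed at half the most. Time passes only in rows, so rows that repeat a pose let the fingers close. It gives the time, the measured TCP pose, the force and the opening at its end, in the units of the state.
- env.get_state(): the state, without advancing time (a new reading comes with each control period).
- env.capture(name): name is "side" or "top" or "wrist"; returns the picture (420x560x3 uint8, blue, green, red); there is no depth.
- env.camera_info(name): a dict with "camera_matrix" (3x3 intrinsics, pixels), "D" ([k1, k2, p1, p2, k3] as OpenCV has them; the pictures are not rectified), "rvec" (rotation vector, rad) and "tvec" (3), from world to camera coordinates, as OpenCV has them. Camera axes: x right, y down, z forward; pixel columns grow to the right and rows downward; lengths in mm; the calibration is good to about 2 mm. A picture is of the moment at which its call begins: read the wrist's pose just before it. camera_info takes no time and is no camera call; for the wrist camera it gives the pose at the moment of the call.
- env.finish_job(): hands the job in, once; it reports no verdict.
Trained networks look in the newest picture that a camera, given by its name, has taken for a name from the list of things; names that differ only in an ending like _2 or _b are one class to them, and where a whole thing is asked for, a point or a joint stands for the part that bears it (a point fixed in the world has none). Each returns a list of dicts, best first, with "score" (0 to 1); they miss things now and then, are a little off and sometimes report something else, mostly with a low value. They report only what shows in the picture. A call takes as long as a camera call. They do not tell look-alikes from the thing itself.
- env.look_for(camera, target): "box" ([centre column, centre row, width, height] in pixels, round what is visible of it).
- env.regions_of(camera, target): "mask" (420x560 bool, what is visible of it) and "box" ([centre column, centre row, width, height] in pixels, round what is visible of it).
The state is a dict: "time": time; "joint_pos": joint angles; "qvel": joint speeds; "effort": joint torques, N m; "position": TCP position; "ee_rot": TCP orientation; "wrist_force": force on the tool from outside, world axes, zero at the start; "moment": the same for the moment, N m; "finger_gap": opening from 0.0 (shut) to 1.0 (fully open).
Only numpy, scipy, OpenCV 4.12 (cv2) and the standard library are available. Lean on these libraries where they do the work, as an engineer would, in place of code of your own. Each camera call takes 0.05 s, during which the arm holds its last target. There are 200 camera calls.

### The job

Press the red-handled knock-out lever of the forming die all the way down and leave it down, so that it pushes the folded U-bracket up out of the die slot. Then grip that bracket, lift it straight up above the die, level all the way, and hold it there so that its underside can be checked; do not shift the other loose things on the bench. Finish while still holding it in the gripper, level and still, with its underside about 10 cm above the top of the die.

Things in the scene. Friction and masses are not known exactly. Their poses are not given: they have to be found in the camera images.
- die: Lower half of a small bending die, fixed. Origin: centre of the die block at bench height; z up; -x points along the lever, roughly to the robot. Base plate 180 (x) x 150 (y) x 12 mm. Dark die block 100 (x) x 117 (y), top 71 mm above the bench, cut through along x by a slot 49 mm wide, open at its ends, in which the bracket lies. Two guide pillars 20 mm thick, 124 mm tall, at x = 76, y = +-50 mm.
- die_mouth (a point): Middle of the slot at the level of the die block's top face, 71 mm above the die's origin; axes as the die. After 5 mm of free play the lever pushes up a pad in the slot floor that carries the bracket; with the lever fully down the bracket has risen 23 mm and its flange tops stand about 22 mm above this face.
- knockout (a joint): Knock-out lever angle, rad: 0 to 0.08 at the start, handle up; 0.52 fully down on its stop. It stays where it is left (friction); pressing the handle takes about 4 N. It turns about a pin along the die's y at x = -68, z = 38 mm in the die's frame.
- knockout_handle (a point): Middle of the lever's red handle: a bar 20 mm thick, 64 mm long across the lever (along the die's y), to be pressed from above. It runs on an arc of 120 mm radius about the lever's pin: from x = -173, z = 96 mm in the die's frame (joint 0) to x = -188, z = 36 mm (joint 0.52).
- bracket_center (a point): The light grey U-bracket in the die, of 3 mm steel, 0.11 to 0.23 kg: 56 mm long (its x, along the slot), 46 wide outside (its y), 30 high; web below, two upright flanges. This point is its middle, 15 mm above its underside; axes at first as the die's. Flange tops at first 1 mm below the die top, 1.5 mm play each side. When raised, grip it across the 46 mm at mid-length.
- punch_half: Upper half of the die set with its punch, lying on its back: grey plate 150 x 150 x 16 mm with a steel punch on it, 64 mm tall in all, heavy. Origin: middle of its underside. Leave alone.
- finished_a: A finished U-bracket (46 x 56 x 30 mm) standing on the bench, web down. Origin: middle of its underside. Leave alone.
- finished_b: A second finished U-bracket like finished_a, on the bench. Origin: middle of its underside. Leave alone.
- calipers: Vernier calipers lying flat, 220 x 76 x 8 mm. Origin: middle of the underside. Leave alone.
- oil_can: Green oil can with a long spout, 76 x 141 x 191 mm. Origin: middle of its underside. Leave alone.
- coffee_mug: Cream mug, 82 x 117 mm over the handle, 94 mm tall. Origin: middle of its underside. Leave alone.
Mind the look-alikes: they are no part of the job. Leave any pink or purple look-alike of the part that bears bracket_center alone.

How it is judged (in metres and radians):
On the way, in this order (a step that is already met when the one before it is completed fails the run):
1. the knock-out lever is pressed down and has raised the bracket at least 17 mm in the die (value of joint knockout above 0.46 rad and z of bracket_center in the frame of die above 0.072 m), for 0.2 s.
2. the bracket is held by the fingers, level, clear above the die (z of bracket_center in the frame of die above 0.101 m and angle between bracket_center's own z axis and vertical below 0.14 rad and contact force between the fingers and bracket above 1 N and contact force between bracket and die below 0.1 N), for 0.2 s.
At the end, for the whole second after the job is handed in: The bracket is held in the fingers alone, its underside 6 to 14 cm above the die's top face and its middle within 5 cm of straight above the slot's middle, tilted less than 0.12 rad, moving slower than 2 cm/s and turning slower than 0.2 rad/s, with the lever still down (over 0.44 rad) (z of bracket_center in the frame of die between 0.146 and 0.226 m and horizontal distance between bracket_center and die_mouth below 0.05 m and angle between bracket_center's own z axis and vertical below 0.12 rad and linear speed of bracket below 0.02 m/s and angular speed of bracket below 0.2 rad/s and contact force between the fingers and bracket above 1 N and contact force between bracket and die below 0.1 N and value of joint knockout above 0.44 rad); the arm keeps its last pose, push and grip.
It fails at once if the bracket is tipped more than 0.25 rad (angle between bracket_center's own z axis and vertical above 0.25 rad).
It fails at once if the bracket is carried more than 6 cm sideways from the middle of the die slot (horizontal distance between bracket_center and die_mouth above 0.06 m).
It fails at once if another loose thing on the bench is shifted more than 2 cm (distance of any of punch_half, finished_a, finished_b, calipers, oil_can, coffee_mug from where it was at the start of the episode above 0.02 m).
It also fails if it takes over 48 s, if anything falls off the work surface, if the arm or the gripper's body presses on something with over 40 N, if the wrist force passes 120 N, or if a joint passes its speed limit or range.

## Working session

There is one attempt and no reset: what is moved stays moved. The work goes in short steps, Python scripts to look and compute and a shell command to move; the robot and the scene stay as the last step left them, time stands still between calls to the robot, and variables do not carry over. Pictures are saved under pics/ and viewed, about 8 in all and at most 12, crops included, and the job is handed in when it is done.

```bash
mkdir -p pics; ls; python3 - <<'E'
from workcell import env
import cv2,numpy as np
s=env.get_state();print(s['time'],s['position'],np.round(s['ee_rot'],3).tolist(),s['wrist_force'])
ims=[]
for c in ['side','top']:
    im=env.capture(c);cv2.imwrite(f'pics/{c}0.png',im);ims.append(im)
    i=env.camera_info(c);print(c,np.round(i['camera_matrix'],1).tolist(),np.round(i['D'],3),np.round(i['rvec'],3),np.round(i['tvec'],0))
    for t in ['die','knockout_handle','bracket_center']:
        print(c,t,[(round(d['score'],2),np.round(d['box'],0).tolist()) for d in env.look_for(c,t)[:4]])
cv2.imwrite('pics/b0.png',cv2.resize(np.vstack(ims),(800,1200))[:, :]) 
E
```

```text
pics
0.0 [157.48301096 655.54424135 190.67413059] [[0.234, -0.001, -0.972], [0.972, -0.002, 0.234], [-0.002, -1.0, 0.0]] [ 0.18564228 -0.16955831  0.76691078]
side [[447.4, 0.0, 282.5], [0.0, 447.4, 207.1], [0.0, 0.0, 1.0]] [-0.031  0.     0.     0.     0.   ] [ 2.153 -1.188  0.477] [-364.  316. 1026.]
side die [(0.75, [347.0, 221.0, 66.0, 89.0])]
side knockout_handle [(0.6, [337.0, 250.0, 25.0, 35.0])]
side bracket_center [(0.96, [382.0, 296.0, 24.0, 22.0]), (0.92, [400.0, 253.0, 22.0, 15.0]), (0.81, [350.0, 219.0, 15.0, 15.0])]
top [[395.4, 0.0, 277.1], [0.0, 395.4, 209.5], [0.0, 0.0, 1.0]] [0.001 0.    0.    0.    0.   ] [ 2.141 -2.159  0.129] [-110.  519. 1084.]
top die [(0.61, [336.0, 200.0, 71.0, 107.0])]
top knockout_handle [(0.55, [354.0, 227.0, 32.0, 50.0])]
top bracket_center [(0.8, [392.0, 190.0, 21.0, 23.0]), (0.62, [396.0, 241.0, 27.0, 23.0]), (0.6, [337.0, 186.0, 21.0, 24.0]), (0.46, [246.0, 130.0, 32.0, 47.0])]
```

View pics/top0.png

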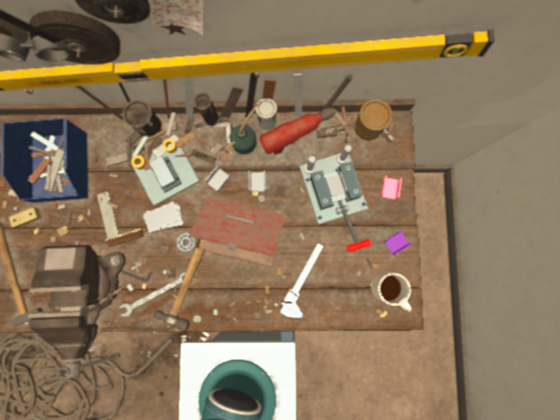

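View pics/side0.png

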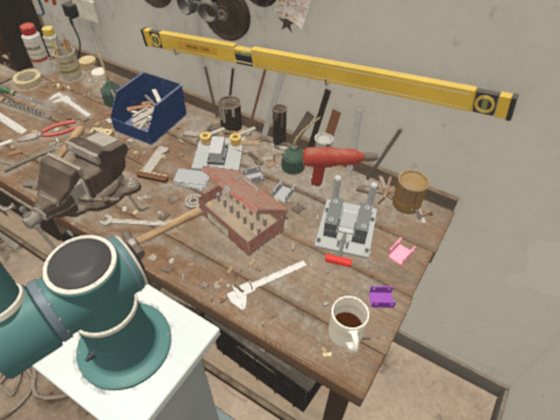

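The top view shows the die at about (336,190), its lever running to the red handle at (358,245). The side view shows the die at (347,222), with the handle at (338,260). There are five U-bracket candidates in the top view: grey in the die slot (337,186), pink (392,188), purple (397,242) and two grey finished ones at (218,180) and (258,180). Only the one in the die slot fits. I'll check it in one enlarged crop.

```bash
cat > h.py <<'E'
import cv2,numpy as np
from workcell import env
def proj(c,P):
    i=env.camera_info(c)
    return cv2.projectPoints(np.array(P,float).reshape(-1,1,3),np.array(i['rvec'],float),np.array(i['tvec'],float),np.array(i['camera_matrix'],float),np.array(i['D'],float))[0].reshape(-1,2)
def atz(c,uv,z):
    i=env.camera_info(c);R=cv2.Rodrigues(np.array(i['rvec'],float))[0];t=np.array(i['tvec'],float).ravel()
    p=cv2.undistortPoints(np.array([[uv]],float),np.array(i['camera_matrix'],float),np.array(i['D'],float)).ravel()
    d=R.T@np.array([p[0],p[1],1]);C=-R.T@t
    return C+d*(z-C[2])/d[2]
def red(im):
    h=cv2.cvtColor(im,cv2.COLOR_BGR2HSV);return ((h[...,0]<4)|(h[...,0]>176))&(h[...,1]>200)&(h[...,2]>120)
def die2w(pose,P):
    x,y,a=pose;P=np.array(P,float).reshape(-1,3);c,s=np.cos(a),np.sin(a)
    return np.c_[x+c*P[:,0]-s*P[:,1],y+s*P[:,0]+c*P[:,1],P[:,2]]
E
python3 - <<'E'
from h import *
print(proj('top',[[0,0,0],[157,655,190]]))
t=cv2.imread('pics/top0.png');s=cv2.imread('pics/side0.png')
for c,im,z in (('top',t,96),('side',s,96)):
    m=red(im).astype(np.uint8);m[:220]=0;n,_,st,ce=cv2.connectedComponentsWithStats(m)
    for k in range(1,n):
        if st[k,4]>20: print(c,st[k],ce[k],atz(c,ce[k],z))
print(atz('top',(337,186),70),atz('side',(350,219),70))
a=cv2.resize(t[140:260,290:420],None,fx=4.6,fy=4.6,interpolation=3)[:, :400]
b=cv2.resize(s[165:275,305:392],None,fx=4.6,fy=4.6,interpolation=3)
h=max(a.shape[0],b.shape[0]);p=lambda q:cv2.copyMakeBorder(q,0,h-q.shape[0],0,0,0)
cv2.imwrite('pics/c1.png',np.hstack([p(a),p(b)])[:600,:800])
E
```

```text
[[236.82447381 398.97806595]
 [-53.03611668 357.67090105]]
top [347 240  24  12 147] [358.41496599 245.19047619] [ 413.56282873 -328.20540888   96.        ]
[ 577.06163027 -280.10347196   70.        ] [ 564.68418221 -288.81931244   70.        ]
```

View pics/c1.png

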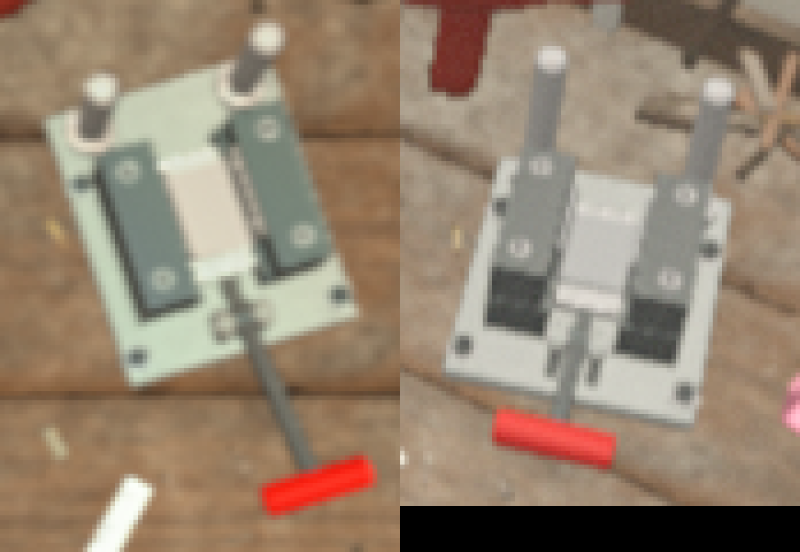

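The crop shows the light grey bracket between the two dark die jaws, with the lever ending in the red bar. That is the right bracket, since the pink and purple ones lie outside the die. Next I'll fit the die pose from these features.

```bash
cat > fit.py <<'E'
from h import *
from scipy.optimize import least_squares
f=lambda L,o:np.array([((u+.5)/4.6-.5+o[0],(v+.5)/4.6-.5+o[1]) for u,v in L])
T=f([(98,90),(266,40),(318,488),(355,315),(130,385),(45,122)],(290,140))
S=f([(150,58),(315,92),(155,438),(330,200),(293,422),(45,373)],(305,165))
def pts(q):
    th=np.arctan2(58,-105)+q   # lever turns handle down
    h=[-68+120*np.cos(th),0,38+120*np.sin(th)]
    return [[76,50,124],[76,-50,124],h]
co=dict(t=[[-90,-75,12],[-90,75,12],[90,75,12]],s=[[90,-75,12],[-90,-75,12],[-90,75,12]])
def res(p):
    return np.r_[proj('top',die2w(p[:3],pts(p[3])+co['t']))-T,proj('side',die2w(p[:3],pts(p[3])+co['s']))-S].ravel()
r=least_squares(res,[570,-285,.25,.04],loss='soft_l1')
print(r.x);print(np.round(r.fun.reshape(-1,2),1).tolist())
for n,P in (('handle',pts(r.x[3])[2]),('mouth',[0,0,71])): print(n,die2w(r.x[:3],P))
np.save('die.npy',r.x)
E
python3 fit.py
```

```text
[ 5.82967232e+02 -2.76116544e+02  3.03014095e-01  6.68553479e-02]
[[0.0, -0.5], [-0.5, -1.0], [-0.6, -0.7], [0.9, 1.1], [0.2, 1.9], [-1.0, 0.5], [0.2, -0.9], [0.6, -1.5], [0.1, 0.3], [0.2, 0.7], [0.5, 0.9], [-0.8, -0.1]]
handle [[ 414.33492482 -328.83806079   88.87528067]]
mouth [[ 582.96723156 -276.11654405   71.        ]]
```

Residuals are about 1 px, so the pose is good to a few mm. I'll swing round at safe height with the fingers shut, turning to the die's yaw (jaw yaw -1.267, q6 about 0.82).

```bash
python3 -m pendant '[[[0,-40,0,0,0.1,0,0],[0,-80,0,0,0.2,0,0],[-20,-100,-35,0,0.3,0,0],[-40,-120,-70,0,0.4,0,0],[-60,-139,-105,0,0.5,0,0],[-80,-139,-140,0,0.6,0,0],[-100,-139,-175,0,0.7,0,0],[-120,-139,-212,0,0.8,0,0],[-140,-139,-250,0,0.9,0,0],[-163,-139,-285,0,1.0,0,0],[-194,-139,-310,0,1.1,0,0],[-226,-139,-334,0,1.2,0,0],[-258,-139,-358,0,1.3,0,0],[-290,-139,-382,0,1.4,0,0],[-322,-139,-406,0,1.5,0,0],[-354,-139,-430,0,1.6,0,0],[-386,-139,-454,0,1.7,0,0],[-418,-139,-478,0,1.8,0,0],[-451,-139,-502,0,1.9,0,0],[-451,-139,-502,0,2.0,0,0]]]'
cat > go.py <<'E'
# print tool-frame shift/turn from measured pose to a die-frame point with jaw along die y (x,y,z args)
import sys
from h import *
from scipy.spatial.transform import Rotation as Ro
s=env.get_state();p=np.load('die.npy');R=np.array(s['ee_rot'])
T=die2w(p[:3],[float(v) for v in sys.argv[1:4]])[0]
a=p[2]-np.pi/2; X=np.array([np.cos(a),np.sin(a),0]);Y=np.array([0,0,-1.]);Rt=np.c_[X,Y,np.cross(X,Y)]
print('t',s['time'],'pos',np.round(s['position'],1),'goal',np.round(T,1),'q',np.round(s['joint_pos'],2))
print('shift',np.round(R.T@(T-s['position']),1),'turn',np.round(Ro.from_matrix(R.T@Rt).as_rotvec(),3))
E
python3 go.py -166 0 200
```

```text
time: 2.07
position: [542.6, 93.8, 330.9]
ee_rot: [[0.78, 0.001, 0.626], [-0.626, -0.004, 0.78], [0.004, -1.0, -0.002]]
wrist_force: [0.1, 1.0, 0.3]
finger_gap: -0.003
t 2.0667 pos [542.6  93.8 330.9] goal [ 424.5 -325.7  200. ] q [ 0.13 -0.03  1.68 -0.    1.49  0.81]
shift [ 170.   132.4 -400.7] turn [0.001 0.591 0.004]
```

```bash
python3 -m pendant '[[[14,0,-33,0,0.1,0,0],[28,0,-67,0,0.2,0,0],[42,0,-100,0,0.3,0,0],[57,0,-134,0,0.4,0,0],[71,0,-167,0,0.5,0,0],[85,0,-200,0,0.55,0,0],[99,0,-234,0,0.591,0,0],[113,0,-267,0,0.591,0,0],[127,0,-300,0,0.591,0,0],[141,0,-334,0,0.591,0,0],[155,0,-367,0,0.591,0,0],[170,30,-401,0,0.591,0,0],[170,60,-401,0,0.591,0,0],[170,90,-401,0,0.591,0,0],[170,115,-401,0,0.591,0,0],[170,132,-401,0,0.591,0,0],[170,132,-401,0,0.591,0,0],[170,132,-401,0,0.591,0,0]]]'
python3 go.py -179 0 115
python3 - <<'E'
from h import *
w=env.capture('wrist');p=np.load('die.npy')[:3]
P=proj('wrist',die2w(p,[[-177,0,89],[-177,32,89],[-177,-32,89],[28,20,70],[28,-20,70],[-28,20,70],[-28,-20,70],[76,50,124],[76,-50,124]]))
for u in P: cv2.circle(w,tuple(int(round(float(v))) for v in u),3,(255,0,255),1)
print(np.round(P).tolist());cv2.imwrite('pics/w2.png',w)
E
```

```text
time: 3.57
position: [426.1, -319.5, 198.2]
ee_rot: [[0.309, -0.002, 0.951], [-0.951, 0.002, 0.309], [-0.002, -1.0, -0.001]]
wrist_force: [0.4, 0.1, 0.7]
finger_gap: 0.001
t 3.5667 pos [ 426.1 -319.5  198.2] goal [ 412.1 -329.5  115. ] q [-0.69 -0.01  1.9   0.    1.25  0.57]
shift [  5.4  83.2 -16.3] turn [ 0.001  0.012 -0.002]
[[287.0, 210.0], [250.0, 209.0], [325.0, 210.0], [264.0, -68.0], [319.0, -67.0], [264.0, 18.0], [316.0, 19.0], [204.0, -213.0], [388.0, -210.0]]
```

View pics/w2.png

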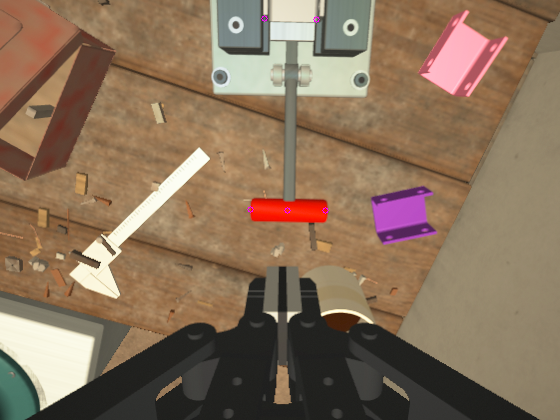

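The projected handle point (287,210) sits on the red bar, and the marks fall on the bracket's edges, so the pose holds. Now I'll press along the handle's arc.

```bash
python3 -m pendant '[[[3,30,-8,0,0.006,0,0],[5,60,-14,0,0.012,0,0],[5,83,-16,0,0.012,0,0],[5,90,-16,0,0.012,0,0],[5,97,-16,0,0.012,0,0],[5,103,-17,0,0.012,0,0],[5,109,-18,0,0.012,0,0],[5,115,-19,0,0.012,0,0],[5,121,-20,0,0.012,0,0],[5,127,-21,0,0.012,0,0],[5,133,-22,0,0.012,0,0],[5,139,-24,0,0.012,0,0],[5,144,-25,0,0.012,0,0],[5,148,-25,0,0.012,0,0],[5,148,-25,0,0.012,0,0]]]'; python3 go.py -188 0 45
```

```text
time: 4.87
position: [401.9, -333.2, 50.5]
ee_rot: [[0.299, -0.005, 0.954], [-0.954, -0.001, 0.299], [-0.001, -1.0, -0.005]]
wrist_force: [-4.4, -1.0, 4.6]
finger_gap: -0.006
t 4.8667 pos [ 401.9 -333.2   50.5] goal [ 403.5 -332.2   45. ] q [-0.74  0.11  2.06 -0.    0.97  0.53]
shift [-0.5  5.5  1.9] turn [ 0.005  0.001 -0.001]
```

Contact is made, with about 4.6 N up. I'll go on to the stop.

```bash
python3 -m pendant '[[[0,2,0,0,0,0,0],[0,4,0,0,0,0,0],[0,6,0,0,0,0,0],[0,7,0,0,0,0,0],[0,7,0,0,0,0,0],[0,7,0,0,0,0,0]]]'; python3 go.py -188 0 45
```

```text
time: 5.37
position: [404.2, -333.0, 44.2]
ee_rot: [[0.298, -0.0, 0.955], [-0.955, -0.001, 0.298], [0.001, -1.0, -0.001]]
wrist_force: [-1.5, -0.7, 3.6]
finger_gap: -0.002
t 5.3667 pos [ 404.2 -333.    44.2] goal [ 403.5 -332.2   45. ] q [-0.74  0.12  2.07 -0.    0.95  0.53]
shift [-0.9 -0.8 -0.4] turn [ 0.001 -0.     0.001]
```

```bash
python3 -m pendant '[[[0,1,0,0,0,0,0],[0,2,0,0,0,0,0],[0,3,0,0,0,0,0],[0,3,0,0,0,0,0],[0,3,0,0,0,0,0]]]'
```

```text
time: 5.78
position: [404.6, -332.8, 41.1]
ee_rot: [[0.298, 0.0, 0.955], [-0.955, -0.001, 0.298], [0.001, -1.0, -0.0]]
wrist_force: [-2.1, -1.9, 3.7]
finger_gap: 0.001
```

```bash
python3 -m pendant '[[[0,1,0,0,0,0,0],[0,2,0,0,0,0,0],[0,3,0,0,0,0,0],[0,4,0,0,0,0,0],[0,4,0,0,0,0,0],[0,4,0,0,0,0,0]]]'
python3 - <<'E'
from h import *
s=env.capture('side');p=np.load('die.npy')[:3]
w=env.capture('wrist')
b=cv2.resize(s[165:285,290:400],None,fx=4,fy=4,interpolation=3)
cv2.imwrite('pics/s3.png',np.hstack([b,cv2.resize(w[:, 100:440],(340,480))]))
E
```

```text
time: 6.28
position: [404.7, -332.5, 37.0]
ee_rot: [[0.298, 0.0, 0.955], [-0.955, -0.0, 0.298], [0.0, -1.0, 0.0]]
wrist_force: [-2.7, -2.1, 3.7]
finger_gap: 0.004
```

View pics/s3.png

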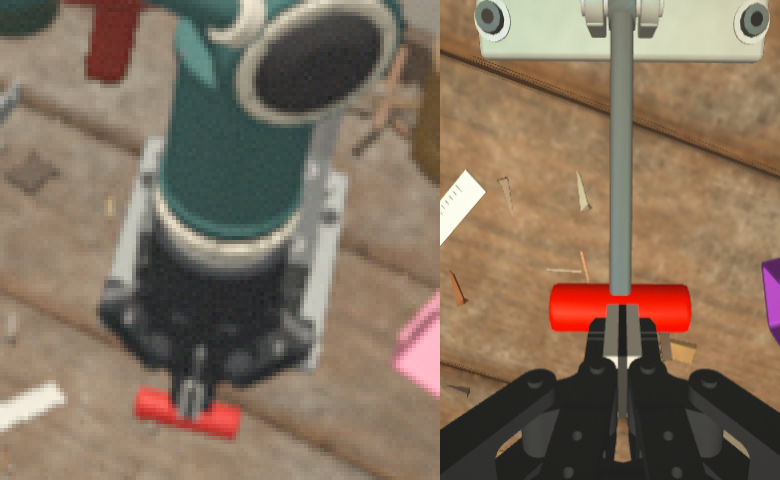

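The crop shows the tips resting on the robot-side half of the bar, and the backward force agrees, so they are slipping off its edge. I'll lift, move 9 mm towards the die and press again.

```bash
python3 -m pendant '[[[0,-12,0,0,0,0,0],[0,-25,3,0,0,0,0],[0,-25,10,0,0,0,0],[0,-25,10,0,0,0,0],[0,-18,10,0,0,0,0],[0,-12,10,0,0,0,0],[0,-8,10,0,0,0,0],[0,-5,10,0,0,0,0],[0,-5,10,0,0,0,0]]]'; python3 -m pendant '[[[0,1,0,0,0,0,0],[0,2,0,0,0,0,0],[0,2,0,0,0,0,0]]]'
python3 - <<'E'
from h import *
w=env.capture('wrist')
cv2.imwrite('pics/w4.png',w[:, 100:500])
E
```

```text
time: 7.13
position: [412.9, -328.5, 40.1]
ee_rot: [[0.298, -0.002, 0.955], [-0.955, 0.002, 0.298], [-0.003, -1.0, -0.002]]
wrist_force: [-0.7, 0.2, -0.7]
finger_gap: 0.0
time: 7.38
position: [414.1, -329.5, 39.9]
ee_rot: [[0.298, -0.0, 0.955], [-0.955, -0.0, 0.298], [0.0, -1.0, -0.0]]
wrist_force: [0.2, -0.2, 0.6]
finger_gap: -0.001
```

View pics/w4.png

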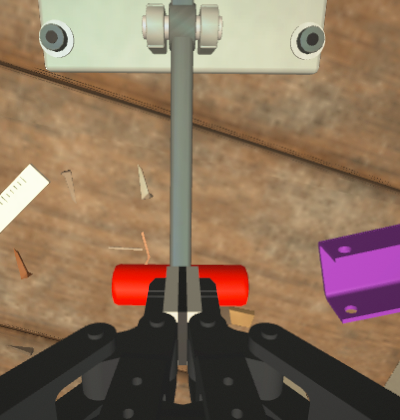

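The tips (182,268) are now fully over the bar and still free at z = 40. I'll press on until the force climbs.

```bash
python3 -m pendant '[[[0,1,0,0,0,0,0],[0,2,0,0,0,0,0],[0,3,0,0,0,0,0],[0,4,0,0,0,0,0],[0,5,0,0,0,0,0],[0,5,0,0,0,0,0]]]'; python3 -m pendant '[[[0,1,0,0,0,0,0],[0,2,0,0,0,0,0],[0,3,0,0,0,0,0],[0,3,0,0,0,0,0]]]'
```

```text
time: 7.93
position: [413.7, -329.7, 35.2]
ee_rot: [[0.298, -0.001, 0.954], [-0.954, -0.0, 0.298], [0.0, -1.0, -0.001]]
wrist_force: [-2.7, 0.7, 4.1]
finger_gap: 0.003
time: 8.27
position: [414.1, -329.7, 31.9]
ee_rot: [[0.298, 0.0, 0.955], [-0.955, -0.0, 0.298], [0.0, -1.0, 0.0]]
wrist_force: [-2.6, -0.1, 3.2]
finger_gap: -0.001
```

```bash
python3 - <<'E'
from h import *
w=env.capture('wrist');p=np.load('die.npy')[:3]
m=red(w);ys,xs=np.nonzero(m);print('bar px',xs.min(),xs.max(),ys.min(),ys.max())
for q in (.3,.4,.46,.52):
    th=np.arctan2(58,-105)+q;hx,hz=-68+120*np.cos(th),38+120*np.sin(th)
    a=np.linspace(0,6.28,40)
    P=proj('wrist',die2w(p,[[hx+10*np.cos(t),y,hz+10*np.sin(t)] for t in a for y in(-32,32)]))
    print(q,round(hx),round(hz),P.min(0).round(),P.max(0).round())
print('tip',proj('wrist',[env.get_state()['position']]), 'tip die x', (env.get_state()['position'][:2]-p[:2])@[np.cos(p[2]),np.sin(p[2])])
print('plate corner',proj('wrist',die2w(p,[[-90,-75,12],[-90,75,12]])))
cv2.imwrite('pics/w5.png',w)
E
```

```text
bar px 211 348 270 310
0.3 -185 62 [210. 268.] [353. 311.]
0.4 -187 51 [215. 260.] [348. 300.]
0.46 -188 43 [217. 255.] [346. 294.]
0.52 -188 36 [220. 250.] [343. 287.]
tip [[282.63540682 246.37021339]] tip die x -176.98302220699006
plate corner [[424.53988796  78.412104  ]
 [138.34004619  78.40396288]]
```

View pics/w5.png

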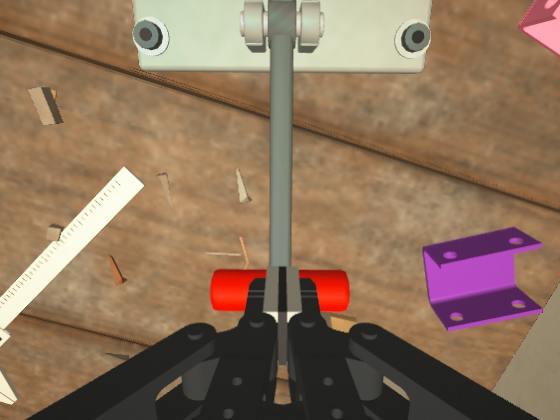

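```bash
python3 - <<'E'
from h import *
s=env.get_state();R=np.array(s['ee_rot']);t=np.array(s['position'])
i=env.camera_info('wrist');Rc=cv2.Rodrigues(np.array(i['rvec'],float))[0];C=-Rc.T@np.array(i['tvec'],float).ravel()
print('cam in tool',(R.T@(C-t)).round(1),'axis in tool',(R.T@Rc[2]).round(2),np.round(i['camera_matrix'],0).tolist())
for y in (0,-10,-20,-30): print(y,[proj('wrist',[t+R@np.array([0,y,z])]).round(0).tolist()[0] for z in(-11,0,11)])
print('side: old pose tip z=37,57,67', proj('side',[[404.7,-332.5,z] for z in (37,47,57,67)]).round(1).tolist())
p=np.load('die.npy')[:3]
for q in (.3,.4,.52):
    th=np.arctan2(58,-105)+q;hx,hz=-68+120*np.cos(th),38+120*np.sin(th);print(q,proj('side',die2w(p,[[hx,-32,hz],[hx,0,hz],[hx,32,hz]])).round(1).tolist())
im=env.capture('side');cv2.imwrite('pics/s6.png',cv2.resize(im[225:300,290:390],None,fx=7,fy=7,interpolation=3))
m=red(im);m[:230]=0;ys,xs=np.nonzero(m);print(xs.min(),xs.max(),ys.min(),ys.max(),xs.mean(),ys.mean())
print('tip now',proj('side',[t]))
E
```

```text
cam in tool [  -0.2 -182.1   80.6] axis in tool [-0.    0.95 -0.32] [[363.0, 0.0, 282.0], [0.0, 363.0, 212.0], [0.0, 0.0, 1.0]]
0 [[283.0, 265.0], [283.0, 246.0], [283.0, 228.0]]
-10 [[283.0, 273.0], [283.0, 254.0], [283.0, 235.0]]
-20 [[283.0, 283.0], [283.0, 263.0], [283.0, 242.0]]
-30 [[283.0, 293.0], [283.0, 272.0], [283.0, 251.0]]
side: old pose tip z=37,57,67 [[335.8, 275.6], [336.2, 273.3], [336.6, 271.0], [337.0, 268.7]]
0.3 [[349.6, 272.1], [336.7, 269.3], [323.9, 266.5]]
0.4 [[348.9, 275.4], [336.1, 272.6], [323.4, 269.8]]
0.52 [[348.1, 278.8], [335.4, 276.0], [322.9, 273.3]]Traceback (most recent call last):
  File "<stdin>", line 11, in <module>
    return umr_minimum(a, axis, None, out, keepdims, initial, where)
ValueError: zero-size array to reduction operation minimum which has no identity
```

View pics/s6.png

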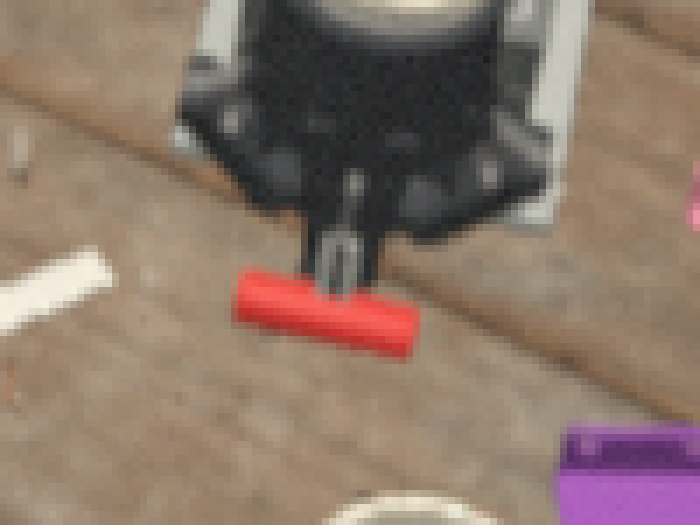

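Both views agree that the lever is at about 0.3 rad (bar z about 62), and the tips really are on top of the bar. The shut fingertips must therefore end about 35 mm short of the stated TCP, and I'll allow for that from here. I'll keep pressing until the stop shows in the force.

```bash
python3 -m pendant '[[[0,2,0,0,0,0,0],[0,4,0,0,0,0,0],[0,6,-1,0,0,0,0],[0,8,-1,0,0,0,0],[0,10,-2,0,0,0,0],[0,12,-2,0,0,0,0],[0,12,-2,0,0,0,0]]]'; python3 - <<'E'
from h import *
im=env.capture('side');h=cv2.cvtColor(im,cv2.COLOR_BGR2HSV)
m=((h[...,0]<6)|(h[...,0]>174))&(h[...,1]>150)&(h[...,2]>100);m[:250]=0;m[:,:315]=0;m[290:]=0;m[:,360:]=0
ys,xs=np.nonzero(m);print(len(xs), xs.min(),xs.max(),xs.mean(),ys.mean())
w=env.capture('wrist');ys,xs=np.nonzero(red(w));print('wrist bar',xs.min(),xs.max(),ys.min(),ys.max())
p=np.load('die.npy')[:3];p[:2]+=np.array([np.cos(p[2]),np.sin(p[2])])*3
for q in (.3,.4,.46,.52):
    th=np.arctan2(58,-105)+q;hx,hz=-68+120*np.cos(th),38+120*np.sin(th)
    P=proj('wrist',die2w(p,[[hx+10*np.cos(t),y,hz+10*np.sin(t)] for t in np.linspace(0,6.28,40) for y in(-32,32)]))
    print(q,P.min(0).round(),P.max(0).round())
E
```

```text
time: 8.95
position: [412.4, -330.1, 19.6]
ee_rot: [[0.298, 0.0, 0.955], [-0.955, -0.0, 0.298], [0.0, -1.0, 0.0]]
wrist_force: [0.1, -0.8, 0.7]
finger_gap: -0.001
175 323 348 335.5314285714286 273.04
wrist bar 211 349 269 311
0.3 [204. 270.] [360. 317.]
0.4 [210. 262.] [354. 305.]
0.46 [213. 257.] [351. 298.]
0.52 [215. 251.] [348. 291.]
```

```bash
python3 -m pendant '[[[0,2,0,0,0,0,0],[0,4,0,0,0,0,0],[0,5,0,0,0,0,0],[0,5,0,0,0,0,0]]]';python3 -m pendant '[[[0,2,0,0,0,0,0],[0,4,0,0,0,0,0],[0,4,0,0,0,0,0]]]'; python3 - <<'E'
from h import *
im=env.capture('side');h=cv2.cvtColor(im,cv2.COLOR_BGR2HSV)
m=((h[...,0]<6)|(h[...,0]>174))&(h[...,1]>150)&(h[...,2]>100);m[:250]=0;m[:,:315]=0;m[290:]=0;m[:,360:]=0
ys,xs=np.nonzero(m);print(len(xs), xs.min(),xs.max(),xs.mean(),ys.mean())
w=env.capture('wrist');ys,xs=np.nonzero(red(w));print('wrist bar',xs.min(),xs.max(),ys.min(),ys.max())
cv2.imwrite('pics/sw7.png',np.hstack([cv2.resize(im[165:285,300:390],None,fx=4,fy=4,interpolation=3),cv2.resize(w[:, 100:480],(430,480))]))
E
```

```text
time: 9.38
position: [411.7, -330.0, 14.6]
ee_rot: [[0.298, -0.001, 0.954], [-0.954, 0.0, 0.298], [-0.0, -1.0, -0.001]]
wrist_force: [-1.1, -1.2, 1.5]
finger_gap: 0.002
time: 9.63
position: [412.0, -329.9, 10.5]
ee_rot: [[0.298, -0.0, 0.955], [-0.955, 0.0, 0.298], [-0.0, -1.0, -0.0]]
wrist_force: [-0.3, -0.9, 1.8]
finger_gap: -0.0
174 323 347 335.08620689655174 275.2413793103448
wrist bar 212 349 270 311
```

View pics/sw7.png

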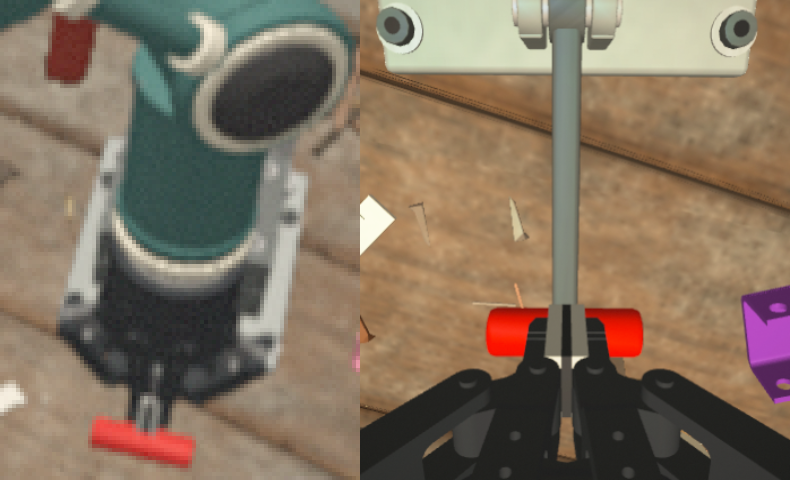

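The bar is now at side row 275, which is about 0.49 rad, so it's nearly on the stop.

```bash
python3 -m pendant '[[[0,1,0,0,0,0,0],[0,2,0,0,0,0,0],[0,2,0,0,0,0,0]]]' | grep -E 'pos|wrist';python3 -m pendant '[[[0,1,0,0,0,0,0],[0,2,0,0,0,0,0],[0,2,0,0,0,0,0]]]'| grep -E 'pos|wrist'; python3 -m pendant '[[[0,1,0,0,0,0,0],[0,1,0,0,0,0,0],[0,1,0,0,0,0,0]]]'| grep -E 'pos|wrist'
```

```text
position: [412.1, -329.7, 8.8]
wrist_force: [-1.2, 0.5, 3.7]
position: [412.0, -329.9, 6.8]
wrist_force: [-2.1, 0.4, 3.0]
position: [412.0, -329.9, 6.0]
wrist_force: [-2.6, 1.0, 5.1]
```

```bash
python3 -m pendant '[[[0,1,0,0,0,0,0],[0,2,0,0,0,0,0],[0,2,0,0,0,0,0]]]' | grep -E 'pos|wrist';python3 -m pendant '[[[0,1,0,0,0,0,0],[0,2,0,0,0,0,0],[0,2,0,0,0,0,0]]]'| grep -E 'pos|wrist'
```

```text
position: [412.1, -330.0, 5.6]
wrist_force: [-5.1, 3.9, 16.1]
position: [412.3, -330.1, 5.2]
wrist_force: [-8.8, 7.3, 27.2]
```

The force climbed to 27 N with no further travel, so the lever is on its stop. I'll lift off and go above the die.

```bash
python3 -m pendant '[[[0,-5,0,0,0,0,0],[0,-15,0,0,0,0,0],[0,-40,0,0,0,0,0],[0,-75,0,0,0,0,0],[0,-110,0,0,0,0,0],[0,-145,0,0,0,0,0],[0,-180,0,0,0,0,0],[0,-200,0,0,0,0,0],[0,-200,0,0,0,0,0],[0,-200,0,0,0,0,0]]]' | grep -E 'time|pos|wrist'; python3 go.py 0 0 200; python3 - <<'E'
from h import *
p=np.load('die.npy')[:3]
w=env.capture('wrist');s=env.capture('side');t=env.capture('top')
for n,im in (('w',w),('s',s),('t',t)): cv2.imwrite(f'pics/8{n}.png',im)
P=proj('wrist',die2w(p,[[28,23,93],[28,-23,93],[-28,23,93],[-28,-23,93],[-90,75,12],[-90,-75,12],[-188,32,36],[-188,-32,36]])).round().tolist();print(P)
for u in P: cv2.circle(w,(int(u[0]),int(u[1])),3,(255,0,255),1)
cv2.imwrite('pics/w8.png',w)
ys,xs=np.nonzero(red(w));print('wrist bar',xs.min(),xs.max(),ys.min(),ys.max())
E
```

```text
time: 11.82
position: [413.4, -330.9, 203.9]
wrist_force: [0.3, 0.1, -1.3]
t 11.8167 pos [ 413.4 -330.9  203.9] goal [ 583.  -276.1  200. ] q [-0.72 -0.02  1.9   0.    1.26  0.55]
shift [ -1.7   4.3 178.2] turn [-0.002 -0.     0.004]
[[249.0, -115.0], [320.0, -115.0], [251.0, -17.0], [317.0, -17.0], [206.0, 81.0], [362.0, 81.0], [251.0, 186.0], [316.0, 186.0]]
wrist bar 247 310 179 197
```

View pics/w8.png

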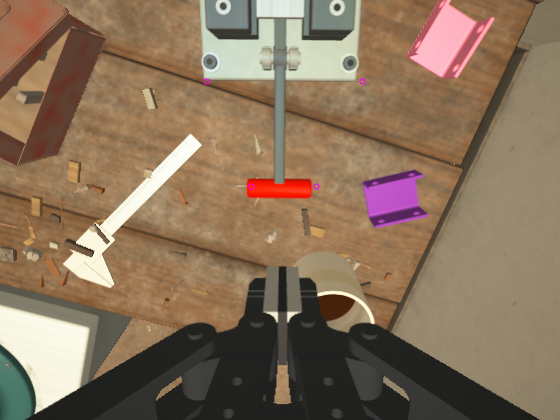

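The lever stays down: the bar is at row 188, against 186 predicted for 0.52 rad. Features sit about 4 px left of prediction, which is about 4 mm along die +y. I'll go above the bracket with the jaws part open.

```bash
python3 -m pendant '[[[-1,0,30,0,0,0,66],[-2,0,60,0,0,0,66],[-3,0,90,0,0,0,66],[-4,0,120,0,0,0,66],[-5,0,150,0,0,0,66],[-6,0,172,0,0,0,66],[-6,0,181,0,0,0,66],[-6,0,181,0,0,0,66],[-6,0,181,0,0,0,66],[-6,0,181,0,0,0,66],[-6,0,181,0,0,0,66]]]' | grep -E 'time|pos|wrist|gap'; python3 go.py 0 0 200; python3 - <<'E'
from h import *
p=np.load('die.npy')[:3]
w=env.capture('wrist');cv2.imwrite('pics/9raw.png',w)
P=proj('wrist',die2w(p,[[28,23,93],[28,-23,93],[-28,23,93],[-28,-23,93],[76,50,124],[76,-50,124],[50,58,71],[50,-58,71],[-50,58,71],[-50,-58,71]])).round().tolist();print(P)
for u in P: cv2.circle(w,(int(u[0]),int(u[1])),3,(255,0,255),1)
cv2.imwrite('pics/w9.png',w)
print([(round(d['score'],2),np.round(d['box']).tolist()) for d in env.look_for('wrist','bracket_center')[:3]])
E
```

```text
time: 12.88
position: [581.7, -270.9, 201.6]
wrist_force: [-0.3, 0.4, -0.3]
finger_gap: 0.772
t 12.8833 pos [ 581.7 -270.9  201.6] goal [ 583.  -276.1  200. ] q [-0.47  0.2   1.67 -0.    1.28  0.79]
shift [ 5.3  1.6 -0.4] turn [ 0.001 -0.001 -0.   ]
[[261.0, 160.0], [317.0, 160.0], [262.0, 225.0], [316.0, 225.0], [217.0, 99.0], [363.0, 99.0], [220.0, 130.0], [357.0, 130.0], [226.0, 239.0], [350.0, 239.0]]
[(0.74, [291.0, 212.0, 170.0, 270.0]), (0.66, [435.0, 219.0, 75.0, 70.0]), (0.61, [291.0, 190.0, 60.0, 73.0])]
```

View pics/w9.png

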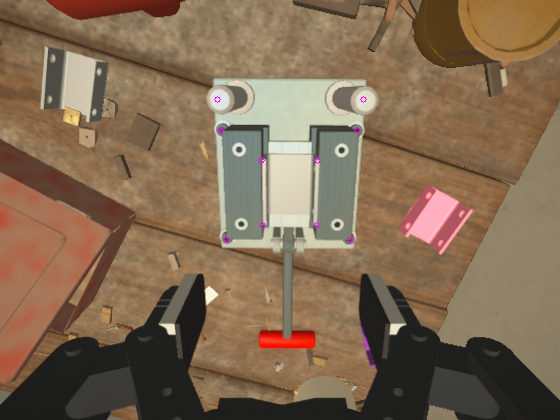

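All marks (pillars, block corners, flange tops) land on their features, so the die pose is confirmed. The tool is 5 mm off sideways and will be corrected. I'll descend with the jaws at 56 mm and feel for the die top with the fingertips.

```bash
python3 -m pendant '[[[3,0,0,0,0,0,56],[5,15,0,0,0,0,56],[5,40,0,0,0,0,56],[5,65,0,0,0,0,56],[5,90,0,0,0,0,56],[5,110,0,0,0,0,56],[5,125,0,0,0,0,56],[5,130,0,0,0,0,56],[5,130,0,0,0,0,56],[5,130,0,0,0,0,56]]]' | grep -E 'time|pos|wrist|gap'; python3 go.py 0 0 50; python3 - <<'E'
from h import *
w=env.capture('wrist');cv2.imwrite('pics/w10.png',w)
p=np.load('die.npy')[:3]
P=proj('wrist',die2w(p,[[28,23,93],[28,-23,93],[-28,23,93],[-28,-23,93],[50,58,71],[50,-58,71]])).round().tolist();print(P)
E
```

```text
time: 13.82
position: [584.9, -275.6, 72.7]
wrist_force: [0.5, 0.3, 0.8]
finger_gap: 0.659
t 13.8167 pos [ 584.9 -275.6   72.7] goal [ 583.  -276.1   50. ] q [-0.48  0.31  1.78 -0.    1.05  0.79]
shift [-0.1 22.7 -2. ] turn [-0.    -0.001  0.001]
[[233.0, 214.0], [330.0, 214.0], [238.0, 315.0], [326.0, 315.0], [168.0, 159.0], [395.0, 159.0]]
```

View pics/w10.png

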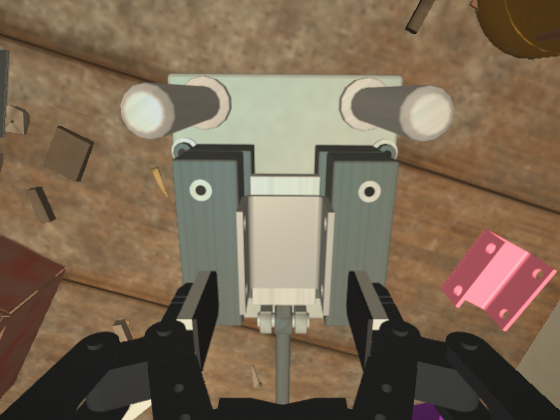

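In this view the bracket stands proud of the die, with flange tops at columns 239 and 331. The finger tips are centred on it to 1–2 mm, about 26 mm above the flange tops and about 4 mm to the robot's side. I'll correct that and go down 39 mm, which keeps the tips above the die top.

```bash
python3 -m pendant '[[[0,3,2,0,0,0,56],[1,8,4,0,0,0,56],[1,14,4,0,0,0,56],[1,20,4,0,0,0,56],[1,26,4,0,0,0,56],[1,30,4,0,0,0,56],[1,33,4,0,0,0,56],[1,33,4,0,0,0,56],[1,33,4,0,0,0,56]]]' | grep -E 'time|pos|wrist|gap'; python3 -m pendant '[[[0,2,0,0,0,0,56],[0,4,0,0,0,0,56],[0,6,0,0,0,0,56],[0,6,0,0,0,0,56],[0,6,0,0,0,0,56]]]' | grep -E 'time|pos|wrist|gap'
python3 - <<'E'
from h import *
env.capture('wrist')
w=env.capture('wrist');cv2.imwrite('pics/w11.png',w)
E
```

```text
time: 14.62
position: [588.5, -274.7, 38.6]
wrist_force: [0.6, 0.2, -0.3]
finger_gap: 0.659
time: 15.03
position: [588.6, -274.8, 32.8]
wrist_force: [1.7, 0.1, -0.2]
finger_gap: 0.654
```

No contact yet and no pictures left, so I'm working from numbers. Now I'll close on the bracket.

```bash
python3 -m pendant '[[[0,0,0,0,0,0,50],[0,0,0,0,0,0,44],[0,0,0,0,0,0,36],[0,0,0,0,0,0,30],[0,0,0,0,0,0,30],[0,0,0,0,0,0,30],[0,0,0,0,0,0,30],[0,0,0,0,0,0,30]]]'
```

```text
time: 15.8
position: [589.0, -275.1, 33.4]
ee_rot: [[0.298, 0.0, 0.955], [-0.955, -0.0, 0.298], [0.0, -1.0, 0.0]]
wrist_force: [-0.7, 0.0, 4.1]
finger_gap: 0.527
```

The opening is 45 mm, so it has the 46 mm bracket. Gentle lift.

```bash
python3 -m pendant '[[[0,-2,0,0,0,0,30],[0,-4,0,0,0,0,30],[0,-7,0,0,0,0,30],[0,-10,0,0,0,0,30],[0,-14,0,0,0,0,30],[0,-18,0,0,0,0,30],[0,-22,0,0,0,0,30],[0,-26,0,0,0,0,30],[0,-30,0,0,0,0,30],[0,-35,0,0,0,0,30],[0,-35,0,0,0,0,30],[0,-35,0,0,0,0,30]]]'|grep -vE rot
python3 - <<'E'
from h import *
from scipy.spatial.transform import Rotation
a=cv2.imread('pics/w11.png');b=env.capture('wrist');cv2.imwrite('pics/w12.png',b)
p=np.load('die.npy')[:3]
for im,n in((a,'before'),(b,'after')):
    pass
print([(round(d['score'],2),np.round(d['box']).tolist()) for d in env.look_for('wrist','bracket_center')[:4]])
for d in env.regions_of('wrist','bracket_center')[:4]:print(d['score'],np.round(d['box']),d['mask'].sum())
E
```

```text
time: 16.8
position: [589.2, -275.1, 68.7]
wrist_force: [-1.2, 0.8, -2.6]
finger_gap: 0.519
[(0.7, [416.0, 416.0, 29.0, 8.0]), (0.64, [499.0, 287.0, 116.0, 102.0]), (0.61, [280.0, 304.0, 126.0, 156.0]), (0.59, [3.0, 96.0, 6.0, 75.0])]
0.94 [283. 304. 125. 146.] 13601
0.94 [498. 287. 114. 104.] 6196
0.63 [416. 416.  22.   8.] 151
```

The wrist carries about 2 N more weight, and the bracket is seen between the fingers at (283,304). I'll lift the rest.

```bash
python3 -m pendant '[[[0,-5,0,0,0,0,30],[0,-11,0,0,0,0,30],[0,-17,0,0,0,0,30],[0,-23,0,0,0,0,30],[0,-29,-1,0,0,0,30],[0,-35,-2,0,0,0,30],[0,-41,-3,0,0,0,30],[0,-47,-3,0,0,0,30],[0,-53,-3,0,0,0,30],[0,-59,-3,0,0,0,30],[0,-64,-3,0,0,0,30],[0,-68,-3,0,0,0,30],[0,-71,-3,0,0,0,30],[0,-73,-3,0,0,0,30],[0,-73,-3,0,0,0,30],[0,-73,-3,0,0,0,30],[0,-73,-3,0,0,0,30],[0,-73,-3,0,0,0,30]]]'
python3 - <<'E'
from h import *
b=env.capture('wrist');cv2.imwrite('pics/w13.png',b)
r=env.regions_of('wrist','bracket_center')
for d in r[:4]:print(round(d['score'],2),np.round(d['box']),d['mask'].sum())
# box stability in hand + its vertical symmetry/level
from_m=cv2.minAreaRect(np.argwhere(r[0]['mask'])[:,::-1].astype(np.float32));print('rect',from_m)
a=cv2.imread('pics/w12.png');g=lambda i:cv2.cvtColor(i,cv2.COLOR_BGR2GRAY)[235:375,222:345].astype(np.float32)
print('in-hand shift',cv2.phaseCorrelate(g(a),g(b)))
ys,xs=np.nonzero(red(b));
p=np.load('die.npy')[:3]
if len(xs):print('bar',xs.min(),xs.max(),ys.min(),ys.max())
for q in(.4,.44,.52):
    th=np.arctan2(58,-105)+q;print(q,proj('wrist',die2w(p,[[-68+120*np.cos(th),y,38+120*np.sin(th)] for y in(-32,32)])).round().tolist())
    print(' side',proj('side',die2w(p,[[-68+120*np.cos(th),0,38+120*np.sin(th)]])).round(1).tolist())
im=env.capture('side');h=cv2.cvtColor(im,cv2.COLOR_BGR2HSV)
m=((h[...,0]<6)|(h[...,0]>174))&(h[...,1]>150)&(h[...,2]>100);m[:250]=0;m[:,:315]=0;m[290:]=0;m[:,360:]=0
ys,xs=np.nonzero(m);print('side bar',len(xs),xs.mean(),ys.mean())
for d in env.look_for('side','bracket_center'):print('side',round(d['score'],2),np.round(d['box']))
print('expected side bracket',proj('side',die2w(p,[[0,0,186]])))
E
```

```text
time: 18.45
position: [585.6, -275.6, 140.5]
ee_rot: [[0.298, -0.001, 0.955], [-0.955, 0.0, 0.298], [-0.001, -1.0, -0.001]]
wrist_force: [-0.5, -1.1, -1.4]
finger_gap: 0.526
0.62 [283. 301. 128. 150.] 13668
0.61 [456. 244.  90.  79.] 3686
0.45 [410. 402.  18.  12.] 113
rect ((282.0, 302.0), (150.0, 124.0), 90.0)
in-hand shift ((0.48518624585879877, -0.051134529594889955), 0.625536872016059)
bar 249 313 371 391
0.4 [[316.0, 391.0], [248.0, 391.0]]
 side [[336.1, 272.6]]
0.44 [[315.0, 388.0], [249.0, 388.0]]
 side [[335.9, 273.8]]
0.52 [[314.0, 381.0], [250.0, 380.0]]
 side [[335.4, 276.0]]
side bar 181 335.03867403314916 276.0552486187845
side 0.87 [356. 187.  14.  17.]
side 0.69 [401. 253.  25.  26.]
side 0.67 [386. 299.  27.  23.]
expected side bracket [[354.36376591 182.27926516]]
```

The lever reads 0.52 rad in both views. The bracket hasn't moved in the hand (0.5 px), sits level, and shows in the side view where expected. Handing in.

```bash
python3 -c "
from workcell import env
print(env.finish_job())"
```

```text
the job is handed in; nothing more can be done
None
```

The lever is pressed down onto its stop and left there. The gripper is holding the U-bracket level over the die, with its underside about 10 cm above the die top. I handed the job in at about 19 s; no verdict was reported.

**Last checks that passed**
- **Lever:** it reads about 0.52 rad in both the side and wrist views. It went hard against its stop at 27 N.
- **Grip:** the opening is 45 mm on the 46 mm bracket. The bracket moved only 0.5 px in the hand during the last part of the lift, and its image is square to the picture.
- **Height:** lifting the gripper 107 mm puts the bracket's middle at about 185 mm in the die frame. The side camera sees the bracket at (356,187); I expected (354,182), and part of it is hidden by the fingers.

**What disagreed or went wrong**
- **First press slipped:** the tips landed on the robot-side half of the handle and began to slide off. I lifted, moved 10 mm towards the die and pressed again.
- **Fingertip length:** the fingertips end about 41–46 mm short of the stated TCP, judged from the pictures and from contact at the lever stop. I worked to the measured figure.
- **Wrist view:** it differed from my fitted die position by 2–5 mm in some poses.
- **Force readings:** they were noisy. The weight reading fell from about 2.6 N to 1.4 N by the end.
- **Pictures:** I used all 12 before closing on the bracket, so the grasp and lift were checked only by numbers.
- **Other bench items:** I did not measure whether they moved. I saw no sign that anything was touched.

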